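Find the weak contact spring

TASK

One of the three contact springs clamped in the white test stands has gone weak. Press the tip of each spring gently down to its stop, so that its witness pin goes down too, and feel which spring is the weakest. Then lower the steel ring weight over the stud of the weakest spring so that it alone holds that spring down at its stop, and let go; never load a spring with more than 20 N, and leave the other things on the desk where they are.

Things in the scene. Friction and masses are not known exactly. Their poses are not given: they have to be found in the camera images.
- stand_p: One of three like, fixed, white test stands (name and place say nothing of stiffness). Origin: centre of its underside, on the desk; z up, x from clamp to spring tip. Sizes in mm: base 130 x 44 x 8; clamp block x -62 to -40, 30 wide, 57 high; from it a level steel leaf spring 14 wide, 2.5 thick, reaches x +41; on its tip at x +35 a brass seat disc 28 across, top 49 above the desk, with a stud; under it a stop with a witness pin.
- tip_p (a point): Top centre of the brass stud (12 mm thick, 14 tall, chamfered) on the spring's tip: press here, straight down. 63 mm above the desk at rest; moves with the spring, which comes back up when let go. The stop comes after 8 to 13 mm, differing by stand, to be felt: an even 0.2 to 0.8 N/mm before it, then many times steeper. At the stop: weak spring about 3 N (0.2 to 0.4 N/mm), others 5 to 9 N (0.5 to 0.8 N/mm).
- pin_p (a joint): Witness pin of stand p, in m: 0 at the start (5 mm proud of the stop block, under the spring's tip), about 0.005 when the tip has been pressed to its stop and the pin is level with the block. Friction keeps it where it was pushed. Only the spring can push it.
- stand_q: One of three like, fixed, white test stands (name and place say nothing of stiffness). Origin: centre of its underside, on the desk; z up, x from clamp to spring tip. Sizes in mm: base 130 x 44 x 8; clamp block x -62 to -40, 30 wide, 57 high; from it a level steel leaf spring 14 wide, 2.5 thick, reaches x +41; on its tip at x +35 a brass seat disc 28 across, top 49 above the desk, with a stud; under it a stop with a witness pin.
- tip_q (a point): Top centre of the brass stud (12 mm thick, 14 tall, chamfered) on the spring's tip: press here, straight down. 63 mm above the desk at rest; moves with the spring, which comes back up when let go. The stop comes after 8 to 13 mm, differing by stand, to be felt: an even 0.2 to 0.8 N/mm before it, then many times steeper. At the stop: weak spring about 3 N (0.2 to 0.4 N/mm), others 5 to 9 N (0.5 to 0.8 N/mm).
- pin_q (a joint): Witness pin of stand q, in m: 0 at the start (5 mm proud of the stop block, under the spring's tip), about 0.005 when the tip has been pressed to its stop and the pin is level with the block. Friction keeps it where it was pushed. Only the spring can push it.
- stand_r: One of three like, fixed, white test stands (name and place say nothing of stiffness). Origin: centre of its underside, on the desk; z up, x from clamp to spring tip. Sizes in mm: base 130 x 44 x 8; clamp block x -62 to -40, 30 wide, 57 high; from it a level steel leaf spring 14 wide, 2.5 thick, reaches x +41; on its tip at x +35 a brass seat disc 28 across, top 49 above the desk, with a stud; under it a stop with a witness pin.
- tip_r (a point): Top centre of the brass stud (12 mm thick, 14 tall, chamfered) on the spring's tip: press here, straight down. 63 mm above the desk at rest; moves with the spring, which comes back up when let go. The stop comes after 8 to 13 mm, differing by stand, to be felt: an even 0.2 to 0.8 N/mm before it, then many times steeper. At the stop: weak spring about 3 N (0.2 to 0.4 N/mm), others 5 to 9 N (0.5 to 0.8 N/mm).
- pin_r (a joint): Witness pin of stand r, in m: 0 at the start (5 mm proud of the stop block, under the spring's tip), about 0.005 when the tip has been pressed to its stop and the pin is level with the block. Friction keeps it where it was pushed. Only the spring can push it.
- weight: Loose plain steel ring weight, 42 mm outside, 18 mm bore, 45 mm tall, 0.33 to 0.39 kg, standing on the desk. Origin: centre of its underside; z up along the bore. Fits over a stud with 3 mm play all round and rests on the seat disc; alone it holds the weak spring down at its stop, the others only about half to three quarters of the way.
- tape: Bystander: grey roll of tape, 48 mm across, 19 mm tall, lying flat; origin on the underside (centre), on the desk.
- tray: Bystander: small grey open parts tray, 60 x 50 x 22 mm high; origin on the underside (centre), on the desk.
- bitholder: Bystander: white printed bit holder 70 x 100 mm, 52 mm high, with a blue screwdriver standing in it to 172 mm; origin on the underside (centre), on the desk.
- mug: Bystander: white mug, 80 mm across and 90 mm tall, handle at its +y; origin on the underside (centre), on the desk.
- mouse: Bystander: round black computer mouse, 60 mm across, 35 mm high; origin on the underside (centre), on the desk.
- driver: Bystander: screwdriver lying on the desk, about 150 mm long, near the keyboard; origin within it.

How it is judged (in metres and radians):
On the way, in this order (a step that is already met when the one before it is completed fails the run):
1. all three springs have been pressed to their stops: every witness pin is down to within 1.5 mm (value of joint each of pin_p, pin_q, pin_r above 0.0035 m), for 0.1 s.
2. the weight sits over a stud and holds that spring down at its stop, which only the weakest gives (((horizontal distance between weight and tip_p below 0.008 m and z of weight in the frame of tip_p below -0.01 m and height (world z) of tip_p below 0.055 m and angle between weight's own z axis and vertical below 0.25 rad) or (horizontal distance between weight and tip_q below 0.008 m and z of weight in the frame of tip_q below -0.01 m and height (world z) of tip_q below 0.055 m and angle between weight's own z axis and vertical below 0.25 rad) or (horizontal distance between weight and tip_r below 0.008 m and z of weight in the frame of tip_r below -0.01 m and height (world z) of tip_r below 0.055 m and angle between weight's own z axis and vertical below 0.25 rad))), for 0.2 s.
At the end, for the whole second after the job is handed in: The released weight rests on the seat of the weakest spring, over its stud (underside at least 10 mm below the stud's top, within 8 mm sideways, tilt under 0.25 rad), and alone holds it down at its stop (stud top below 55 mm); all three witness pins are down at least 3.5 of 5 mm (all of step 1 and ((horizontal distance between weight and tip_p below 0.008 m and z of weight in the frame of tip_p below -0.01 m and height (world z) of tip_p below 0.055 m and angle between weight's own z axis and vertical below 0.25 rad) or (horizontal distance between weight and tip_q below 0.008 m and z of weight in the frame of tip_q below -0.01 m and height (world z) of tip_q below 0.055 m and angle between weight's own z axis and vertical below 0.25 rad) or (horizontal distance between weight and tip_r below 0.008 m and z of weight in the frame of tip_r below -0.01 m and height (world z) of tip_r below 0.055 m and angle between weight's own z axis and vertical below 0.25 rad)) and linear speed of weight below 0.02 m/s); the robot touches nothing.
It fails at once if a spring or stand is loaded with more than 20 N (contact force between any of the fingers, the arm, weight and stand_p above 20 N or contact force between any of the fingers, the arm, weight and stand_q above 20 N or contact force between any of the fingers, the arm, weight and stand_r above 20 N).
It fails at once if another thing on the desk is shifted by more than 30 mm (distance of any of tape, tray, bitholder, mug, mouse, driver from where it was at the start of the episode above 0.03 m).
It also fails if it takes over 72 s, if anything falls off the work surface, if the arm or the gripper's body presses on something with over 40 N, if the wrist force passes 120 N, or if a joint passes its speed limit or range.

ROBOT

A 6-joint arm with a two-finger parallel gripper is mounted at the origin on the work surface. World frame = base frame: x ahead of the robot, y to its left, z up, the work surface at z = 0. Lengths are in mm, angles in rad, forces in N, time in s.
With the tool pointing down it reaches from about 300 to 775 mm from the base axis. Payload 14.6 kg.
Tool frame: the origin (TCP) lies on the centre line of the jaws, within the pads' length; the fingertips stand manip.tcp_to_tips ahead of it and the grasp point (between the pads) lies 5 mm behind it (manip.tcp_to_tips is the distance from the TCP to the fingertips, in mm); z points along the fingers, y is the direction in which the jaws open and shut (so a half turn about z gives the same grasp; the last joint's range is limited). The gripper opens to 94 mm and grips with 3 to 60 N. Pads are 16 mm wide; open, the fingers measure 119 mm over their backs; the gripper's body (75 mm by 177 mm) begins 78 mm behind the grasp point.
Start: joints at [1.114, 0.3, 1.521, -0, 1.321, -0.067], TCP at [208.998, 508.733, 219.446] pointing down, gripper open.
Joint ranges: [-3.03, 3.03], [-0.79, 2.21], [0.23, 2.52], [-1.04, 4.18], [0, 3.07], [-2.55, 2.55]. Speed limits (rad/s): [2.22, 2.22, 2.57, 3.14, 3.14, 3.14].

INTERFACE

Orientations are given as [roll, pitch, yaw] about the fixed x, y, z axes, in that order (R = Rz(yaw) Ry(pitch) Rx(roll)).
In Python, from cell import manip, optics, workorder gives the robot as it stands. The module is installed in compiled form; this text tells all that it offers.
- The arm moves only by the tool jog_arm, never from a script. Its argument "deltas" is text: rows parted by semicolons, each of 5 numbers parted by spaces: the shift along the tool's x, y, z in mm, then the turn about the tool's z in rad, then the finger opening in mm, from 0 to 94. In form: tx ty tz twist grip; .... A call has exactly 10 rows; each row is the pose to reach, as a shift and turn from the pose commanded when the call began, along the tool's axes at that moment; what a row does not reach only later rows make up. A row lasts 1/8 s, in which the tool goes at most 62.5 mm and 10.7 degrees, less where a joint would pass 70% of its speed; a pose out of reach is approached as far as the arm can. A call with a gripper value outside its range is refused whole. The fingers move at their own pace and stop on an object; "squeeze" is the grip in N (left out, the last holds). Time passes only in rows, so rows that repeat a pose let the fingers close, or fill a call up. It gives the time, the measured TCP pose, the force and the opening at its end, in the units of the state.
- manip.read_state(): the state, without advancing time (a new reading comes with each control period).
- optics.camera(name): name is "side" or "top"; returns (picture, depth): 384x512x3 uint8, red, green, blue; 384x512 float32, mm along the optical axis (not along the pixel's ray), 0 where there is no reading.
- optics.get_calibration(name): a dict with "intrinsics" (3x3 intrinsics, pixels), "R" (3x3) and "t" (3): a world point X has camera coordinates R X + t. Camera axes: x right, y down, z forward; pixel columns grow to the right and rows downward; lengths in mm; the calibration is good to about 2 mm. A picture is of the moment at which its call begins. get_calibration takes no time and is no camera call.
- workorder.sign_off(): hands the job in, once; it reports no verdict.
The state is a dict: "clock": time; "joints": joint angles; "qd": joint speeds; "effort": joint torques, N m; "eef_pos": TCP position; "eef_rot": TCP orientation; "wrist_force": force on the tool from outside, world axes, zero at the start; "moment": the same for the moment, N m; "finger_gap": finger opening in mm.
Only numpy, scipy, OpenCV 4.12 (cv2) and the standard library are available. Lean on these libraries where they do the work, as an engineer would, in place of code of your own. Each camera call takes 0.05 s, during which the arm holds its last target.

## Working session

There is one attempt and no reset: what is moved stays moved. The work goes in short steps, Python scripts to look and compute and a tool call to move; the robot and the scene stay as the last step left them, time stands still between calls to the robot, and variables do not carry over. Pictures are saved under pics/ and viewed, and the job is handed in when it is done.

Besides the shell and the picture viewer there is one more tool, called as a command line: name --argument value ..., lists and objects as JSON in quotes. jog_arm: Moves the arm, as the interface text tells. Its arguments: {"type":"object","properties":{"deltas":{"type":"string"},"squeeze":{"type":"number"}},"required":["deltas"]}

```bash
mkdir -p pics && python3 - <<'E'
from cell import manip, optics
import cv2,numpy as np
s=manip.read_state(); print(s); print(manip.tcp_to_tips)
for n in("top","side"):
    p,d=optics.camera(n); np.savez(f"{n}0.npz",p=p,d=d); cv2.imwrite(f"pics/{n}0.png",p[:,:,::-1])
    print(n,optics.get_calibration(n))
E
```

```text
{'clock': 0.0, 'joints': array([ 1.11438392e+00,  3.00483620e-01,  1.52156329e+00, -8.91615573e-06,
        1.32068799e+00, -6.66033381e-02]), 'qd': array([-0.00042043, -0.00085109, -0.00066658, -0.00049077, -0.00078152,
        0.00102237]), 'effort': array([ 7.18386782e-04, -5.31809235e+01, -3.52739024e+01,  7.09018763e-02,
        2.43633776e-02, -1.20955106e-04]), 'eef_pos': array([208.90834888, 508.52417048, 218.88697669]), 'eef_rot': array([-3.14045237e+00, -6.74040129e-05,  2.75178576e+00]), 'wrist_force': array([0.32849055, 0.0043776 , 0.1101066 ]), 'moment': array([-0.03701774,  0.01681008, -0.00678762]), 'finger_gap': 93.6742015491455}
14.0
top {'intrinsics': array([[362.22675   ,   0.        , 258.13342865],
       [  0.        , 362.22675   , 192.71697479],
       [  0.        ,   0.        ,   1.        ]]), 'R': array([[ 0.0064183 , -0.9999229 , -0.01062991],
       [-0.98944057, -0.00481105, -0.14485928],
       [ 0.14479698,  0.01144742, -0.98939517]]), 't': array([  39.72940407,  570.51266267, 1015.66854353])}
side {'intrinsics': array([[353.9681762 ,   0.        , 254.40250328],
       [  0.        , 353.9681762 , 196.81818025],
       [  0.        ,   0.        ,   1.        ]]), 'R': array([[ 0.69215365, -0.72172813, -0.00564285],
       [-0.38847505, -0.36594443, -0.84567831],
       [ 0.60828485,  0.58753143, -0.53366315]]), 't': array([-385.84761581,  301.08930459,  968.2863691 ])}
```

View pics/top0.png

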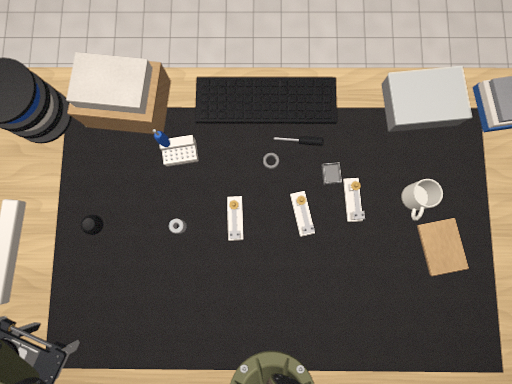

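View pics/side0.png

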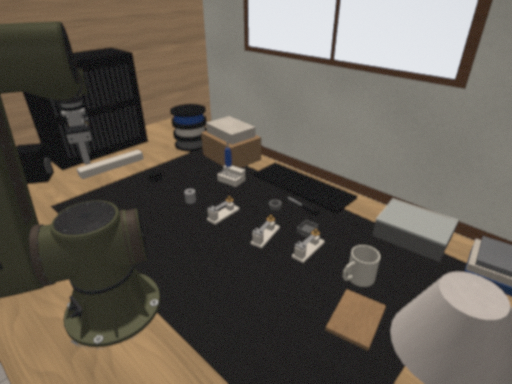

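```bash
cat > h.py <<'E'
import numpy as np,cv2
from cell import optics
def ray(n,uv,z):
    c=optics.get_calibration(n);R=c['R'];t=c['t'];K=c['intrinsics']
    uv=np.atleast_2d(uv).astype(float)
    d=np.c_[(uv[:,0]-K[0,2])/K[0,0],(uv[:,1]-K[1,2])/K[1,1],np.ones(len(uv))]@R
    o=-R.T@t
    return o+d*((z-o[2])/d[:,2])[:,None]
def proj(n,X):
    c=optics.get_calibration(n);x=np.atleast_2d(X)@c['R'].T+c['t'];p=x@c['intrinsics'].T
    return p[:,:2]/p[:,2:]
def pts(n,d):
    c=optics.get_calibration(n);K=c['intrinsics']
    v,u=np.mgrid[:d.shape[0],:d.shape[1]]
    x=np.stack([(u-K[0,2])/K[0,0]*d,(v-K[1,2])/K[1,1]*d,d],-1)
    return (x-c['t'])@c['R']
def tri(uvt,uvs):
    P=[ (lambda c:c['intrinsics']@np.c_[c['R'],c['t']])(optics.get_calibration(n)) for n in("top","side")]
    X=cv2.triangulatePoints(P[0],P[1],np.float64(uvt).reshape(2,1),np.float64(uvs).reshape(2,1));return (X[:3]/X[3]).ravel()
E
python3 - <<'E'
from h import *
for n in("top","side"):
    f=np.load(n+"0.npz");p=f['p'];d=f['d']
    hsv=cv2.cvtColor(p,cv2.COLOR_RGB2HSV)
    m=cv2.inRange(hsv,(12,110,90),(32,255,255))
    k,l,st,c=cv2.connectedComponentsWithStats(m)
    X=pts(n,d)
    for i in range(1,k):
        if 8<st[i,4]<200: 
            q=X[l==i]; print(n,st[i],c[i].round(2),"z",np.percentile(q[:,2],[5,50,95]).round(1),ray(n,c[i],49).round(1), np.median(q,0).round(1))
f=np.load("top0.npz")['p'];s=np.load("side0.npz")['p']
a=cv2.resize(f[130:245,160:370],None,fx=3.8,fy=3.8,interpolation=cv2.INTER_CUBIC)
b=cv2.resize(s[180:270,175:335],None,fx=5,fy=5,interpolation=cv2.INTER_CUBIC)
cv2.imwrite("pics/a.png",a[:,:,::-1]);cv2.imwrite("pics/b.png",b[:,:,::-1])
E
```

```text
top [351 182  10   8  63] [355.79 185.41] z [47.1 49.9 63.7] [[ 592.  -240.1   49. ]] [ 591.  -238.    49.9]
top [297 196   8   9  52] [300.67 199.87] z [46.2 49.8 64.6] [[549.  -80.1  49. ]] [548.2 -79.4  49.8]
top [230 201   8   8  53] [233.43 204.45] z [46.9 50.4 63.7] [[534.6 114.   49. ]] [534.3 113.9  50.4]
top [421 241   5  14  17] [423.29 247.24] z [-0.8  4.4 11. ] [[ 415.9 -424.4   49. ]] [ 416.6 -444.5    4.4]
side [204 132  21  14  48] [214.04 138.42] z [113.3 120.3 122.6] [[881.2 599.3  49. ]] [774.5 471.9 120.3]
side [231 141  17   7  26] [239.15 144.5 ] z [113.9 118.6 121.2] [[916.3 449.   49. ]] [812.1 334.8 118.6]
side [226 196   7   6  22] [229.09 198.82] z [48.7 51.4 61.6] [[540.1 115.6  49. ]] [535.8 110.1  51.4]
side [267 215   8   6  33] [270.27 217.97] z [47.6 51.5 62.5] [[554.2 -80.   49. ]] [547.6 -85.9  51.5]
side [312 229   8   6  34] [315.68 232.  ] z [47.8 51.3 63.2] [[ 597.6 -241.1   49. ]] [ 591.4 -244.7   51.3]
side [140 366   5   7   9] [142.44 369.22] z [-1.5 -0.8  2.3] [[ -52.2 -250.7   49. ]] [ -42.5 -216.6   -0.8]
```

```bash
ls pics
```

```text
a.png
b.png
side0.png
top0.png
```

View pics/a.png

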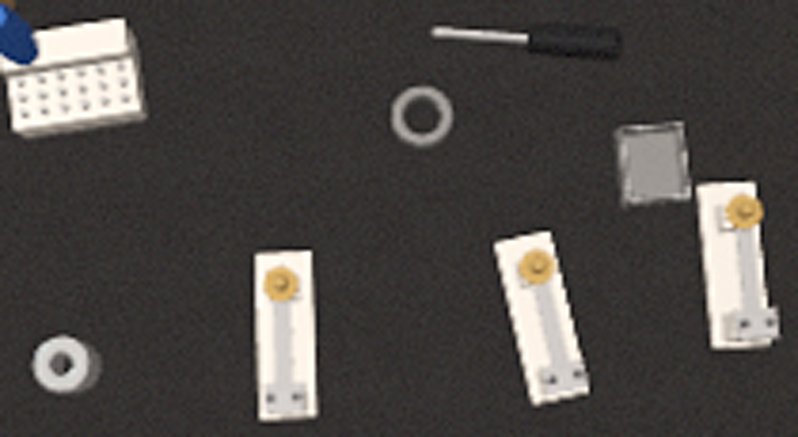

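View pics/b.png

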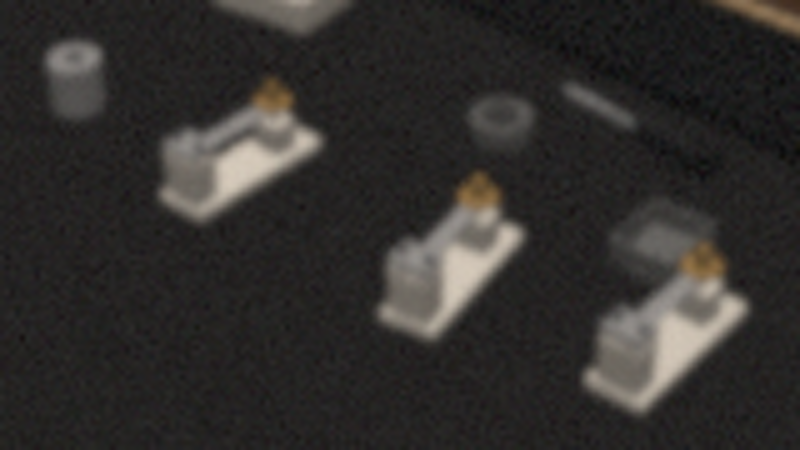

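```bash
python3 - <<'E'
from h import *
T=np.load("top0.npz");p=T['p'];hsv=cv2.cvtColor(p,cv2.COLOR_RGB2HSV)
for a,b in[((233.43,204.45),(229.09,198.82)),((300.67,199.87),(270.27,217.97)),((355.79,185.41),(315.68,232.0))]:
    print("tri",tri(a,b).round(1))
g=p.min(2)
X=pts("top",T['d'])
for (u,v) in[(234,215),(302,212),(354,198)]:
    # base polygon: white, or low gray inside; hull
    m=np.zeros(g.shape,np.uint8); w=slice(v-32,v+35),slice(u-20,u+20)
    m[w]=(g[w]>120)*255
    m[w]|=((X[w][...,2]>5)&(X[w][...,2]<12)&(g[w]>120)).astype(np.uint8)*255
    k,l,st,c=cv2.connectedComponentsWithStats(m)
    i=l[v+0,u-5:u+5]; i=np.bincount(l[w].ravel())[1:].argmax()+1
    vv,uu=np.nonzero((l==i)&(np.abs(X[...,2]-8)<4))
    q=ray("top",np.c_[uu,vv],8)[:,:2].astype(np.float32)
    r=cv2.minAreaRect(q); print("rect",np.round(r[0],1),np.round(r[1],1),round(r[2],1),len(q))
# weight
w=slice(210,242),slice(160,195)
m=np.zeros(g.shape,np.uint8); m[w]=((g[w]>125)*255)
k,l,st,c=cv2.connectedComponentsWithStats(m)
i=st[1:,4].argmax()+1
cs,_=cv2.findContours((l==i).astype(np.uint8),cv2.RETR_EXTERNAL,cv2.CHAIN_APPROX_NONE)
(cx,cy),r=cv2.minEnclosingCircle(cs[0]); print(st[i],c[i],cx,cy,r, ray("top",(cx,cy),45),ray("top",c[i],45))
print(np.round(X[l==i].mean(0),1),"ext",ray("top",[(cx-r,cy),(cx+r,cy)],45)[:,1])
zz=X[w][...,2]; q=X[w][np.abs(zz-45)<4]; print("depth top",np.median(q,0),(q.min(0)+q.max(0))/2,len(q))
S=np.load("side0.npz");ps=S['p'];Xs=pts("side",S['d']);ws=slice(180,212),slice(180,200)
q=Xs[ws][np.abs(Xs[ws][...,2]-45)<3];q=q[(q[:,0]<520)];print("side top",q.mean(0),(q.min(0)+q.max(0))/2,len(q))
E
```

```text
tri [535.5 112.7  52.2]
tri [550.1 -81.1  51.3]
tri [ 593.3 -241.2   50.8]
rect [500.5 113. ] [129.9  45.7] 2.6 345
rect [515.4 -87.8] [129.7  45.6] 12.8 325
rect [ 558.  -239.8] [129.4  46.2] 3.7 321
[169 219  15  14 141] [175.65248227 225.46099291] 175.73077392578125 225.5 7.286501884460449 [[473.26210869 279.55240092  45.        ]] [[473.37278571 279.78278514  45.        ]]
[473.2 279.2  48.2] ext [300.58673942 258.52705525]
depth top [474.60865747 277.70715294  45.54109369] [474.82016752 278.32858336  44.96419326] 127
side top [474.48722787 274.32594083  45.28747292] [476.35963776 275.33680003  45.43386461] 42
```

```bash
cat > go.py <<'E'
import sys,numpy as np
from cell import manip
from scipy.spatial.transform import Rotation as Ro
s=manip.read_state();t=np.array([float(a) for a in sys.argv[1:4]])
R=Ro.from_euler('xyz',s['eef_rot']).as_matrix()
d=R.T@(t-s['eef_pos']); y=s['eef_rot'][2]
print("delta",d.round(1),"twist",round(y-float(sys.argv[4]),3) if len(sys.argv)>4 else 0, "pos",s['eef_pos'].round(2),s['eef_rot'].round(3),"F",s['wrist_force'].round(2),"gap",round(s['finger_gap'],1),"t",s['clock'],"j",s['joints'].round(2))
E
python3 go.py 535.5 113.5 100 3.1416
```

```text
delta [-452.2 -241.2  119.2] twist -0.39 pos [208.9  508.54 218.97] [-3.141 -0.     2.752] F [-0.63  0.35  0.06] gap 94.2 t 0.1 j [ 1.11  0.3   1.52 -0.    1.32 -0.07]
```

jog_arm --deltas "-45 -24 0 -0.04 60; -90 -48 0 -0.08 40; -136 -72 0 -0.12 20; -181 -96 20 -0.16 0; -226 -121 40 -0.20 0; -271 -145 60 -0.24 0; -317 -169 80 -0.28 0; -362 -193 100 -0.32 0; -407 -217 119 -0.36 0; -452 -241 119 -0.39 0" --squeeze 20

```text
clock: 1.35
eef_pos: [535.6, 112.4, 98.7]
eef_rot: [-3.141, -0.003, -3.14]
wrist_force: [0.3, 1.0, 0.7]
finger_gap: 0.4
```

```bash
python3 go.py 535.5 113.5 82 3.1416
```

```text
delta [ 0.   1.1 16.7] twist -6.282 pos [535.56 112.44  98.72] [-3.141e+00 -3.000e-03 -3.140e+00] F [0.28 0.97 0.71] gap 0.4 t 1.35 j [ 0.14  0.43  1.65  0.    1.07 -1.43]
```

```bash
cat > snap.py <<'E'
import sys
from h import *
n,tag,u0,v0,w,hh=sys.argv[1],sys.argv[2],*map(int,sys.argv[3:7])
p,d=optics.camera(n);np.savez(tag+".npz",p=p,d=d)
a=p[v0:v0+hh,u0:u0+w];f=min(800/w,600/hh)
cv2.imwrite(f"pics/{tag}.png",cv2.resize(a,(int(w*f),int(hh*f)),interpolation=cv2.INTER_CUBIC)[:,:,::-1])
E
python3 snap.py side s1 190 160 80 60
```

```text
(no output)
```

View pics/s1.png

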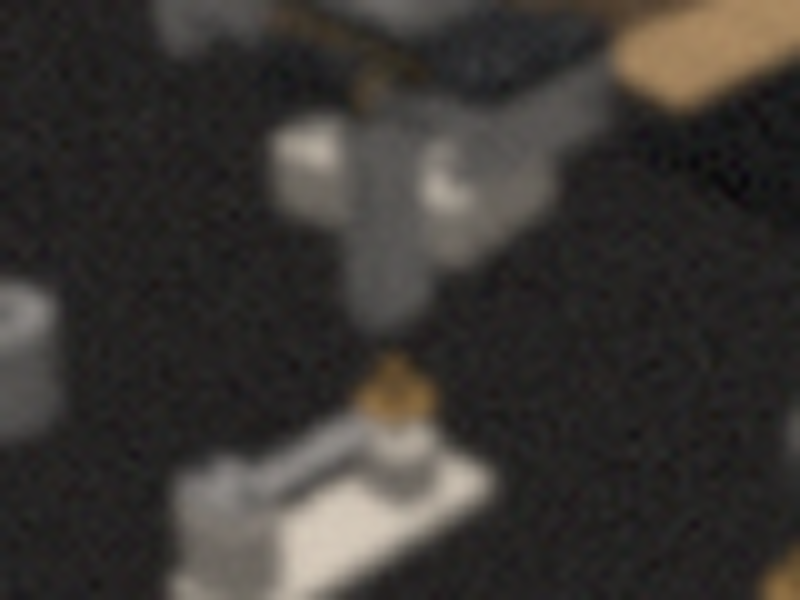

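jog_arm --deltas "0 1 5 0 0; 0 1 10 0 0; 0 1 15 0 0; 0 1 18 0 0; 0 1 21 0 0; 0 1 23 0 0; 0 1 25 0 0; 0 1 27 0 0; 0 1 27.7 0 0; 0 1 27.7 0 0"

```text
clock: 2.65
eef_pos: [535.8, 115.1, 73.0]
eef_rot: [3.142, 0.001, -3.141]
wrist_force: [3.4, 0.7, 4.0]
finger_gap: 0.9
```

```bash
python3 go.py 535.5 113.5 69
```

```text
delta [ 0.3 -1.6  4. ] twist 0 pos [535.84 115.07  73.04] [ 3.142e+00  1.000e-03 -3.141e+00] F [3.36 0.67 3.95] gap 0.9 t 2.65 j [ 0.14  0.46  1.67 -0.    1.01 -1.43]
```

jog_arm --deltas "0 0 0.5 0 0; 0 0 1 0 0; 0 0 1 0 0; 0 0 1 0 0; 0 0 1 0 0; 0 0 1 0 0; 0 0 1 0 0; 0 0 1 0 0; 0 0 1 0 0; 0 0 1 0 0"

```text
clock: 3.9
eef_pos: [535.5, 115.1, 71.7]
eef_rot: [-3.142, -0.0, -3.141]
wrist_force: [3.3, -0.0, 4.5]
finger_gap: 0.7
```

jog_arm --deltas "0 0 0.5 0 0; 0 0 1 0 0; 0 0 1.5 0 0; 0 0 2 0 0; 0 0 2 0 0; 0 0 2 0 0; 0 0 2 0 0; 0 0 2 0 0; 0 0 2 0 0; 0 0 2 0 0"

```text
clock: 5.15
eef_pos: [535.7, 115.1, 69.9]
eef_rot: [3.142, 0.001, -3.141]
wrist_force: [3.1, 0.9, 5.5]
finger_gap: 0.7
```

```bash
python3 snap.py side s2 190 160 80 60; python3 go.py 535.5 113.5 69
```

```text
delta [ 0.2 -1.6  0.9] twist 0 pos [535.72 115.08  69.92] [ 3.142e+00  1.000e-03 -3.141e+00] F [4.12 0.55 5.42] gap 0.4 t 5.2 j [ 0.14  0.47  1.67 -0.    1.01 -1.43]
```

View pics/s2.png

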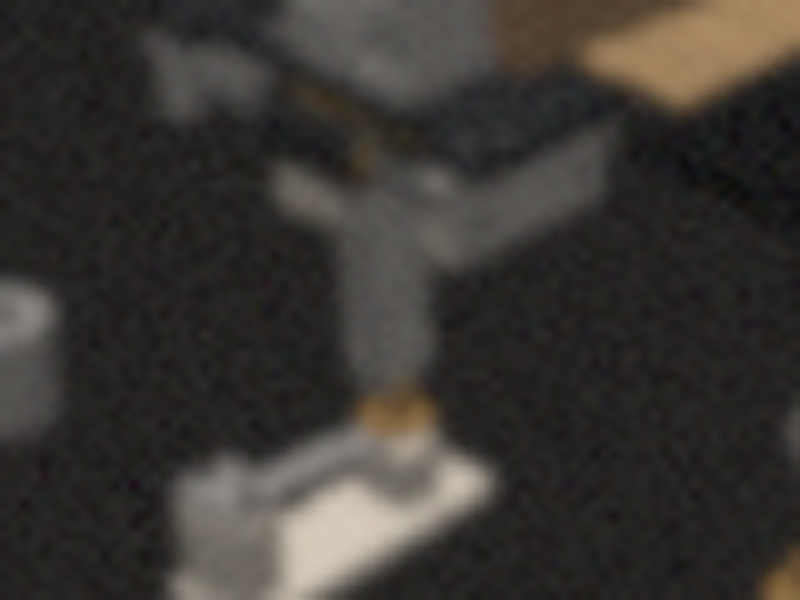

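jog_arm --deltas "0 0 0.5 0 0; 0 0 1 0 0; 0 0 1.5 0 0; 0 0 2 0 0; 0 0 2 0 0; 0 0 2 0 0; 0 0 2 0 0; 0 0 2 0 0; 0 0 2 0 0; 0 0 2 0 0"

```text
clock: 6.45
eef_pos: [535.9, 115.1, 68.1]
eef_rot: [3.141, 0.001, -3.141]
wrist_force: [4.7, 0.6, 7.0]
finger_gap: 0.6
```

jog_arm --deltas "0 0 0.5 0 0; 0 0 1 0 0; 0 0 1 0 0; 0 0 1 0 0; 0 0 1 0 0; 0 0 1 0 0; 0 0 1 0 0; 0 0 1 0 0; 0 0 1 0 0; 0 0 1 0 0"

```text
clock: 7.7
eef_pos: [536.0, 115.1, 67.2]
eef_rot: [3.141, 0.001, -3.141]
wrist_force: [4.5, -0.5, 7.8]
finger_gap: 0.2
```

jog_arm --deltas "0 0 0.5 0 0; 0 0 1 0 0; 0 0 1 0 0; 0 0 1 0 0; 0 0 1 0 0; 0 0 1 0 0; 0 0 1 0 0; 0 0 1 0 0; 0 0 1 0 0; 0 0 1 0 0"

```text
clock: 8.95
eef_pos: [536.1, 115.1, 66.3]
eef_rot: [3.141, 0.002, -3.141]
wrist_force: [5.5, 0.5, 7.9]
finger_gap: 0.1
```

jog_arm --deltas "0 0 0.5 0 0; 0 0 1 0 0; 0 0 1 0 0; 0 0 1 0 0; 0 0 1 0 0; 0 0 1 0 0; 0 0 1 0 0; 0 0 1 0 0; 0 0 1 0 0; 0 0 1 0 0"

```text
clock: 10.2
eef_pos: [536.2, 115.1, 65.6]
eef_rot: [3.141, 0.002, -3.141]
wrist_force: [4.7, 0.4, 11.2]
finger_gap: 0.5
```

jog_arm --deltas "0 0 -10 0 0; 0 0 -25 0 0; 0 -20 -35 0 0; -3 -60 -35 0 0; -7 -100 -35 0 0; -10 -140 -35 0 0; -14 -175 -35 0 0; -14 -195.6 -35 0 0; -14 -195.6 -25 0 0; -14 -195.6 -17 0 0"

```text
clock: 11.45
eef_pos: [549.1, -79.8, 80.8]
eef_rot: [3.141, -0.001, -3.141]
wrist_force: [0.6, 0.2, -1.1]
finger_gap: 0.6
```

```bash
python3 snap.py side s3 230 175 80 60; python3 go.py 550 -80.5 72
```

```text
delta [-1.3 -1.   7.8] twist 0 pos [548.75 -79.52  79.83] [ 3.141e+00 -2.000e-03 -3.140e+00] F [ 0.16 -0.16 -0.96] gap 0.5 t 11.5 j [-0.21  0.46  1.64  0.    1.04 -1.78]
```

View pics/s3.png

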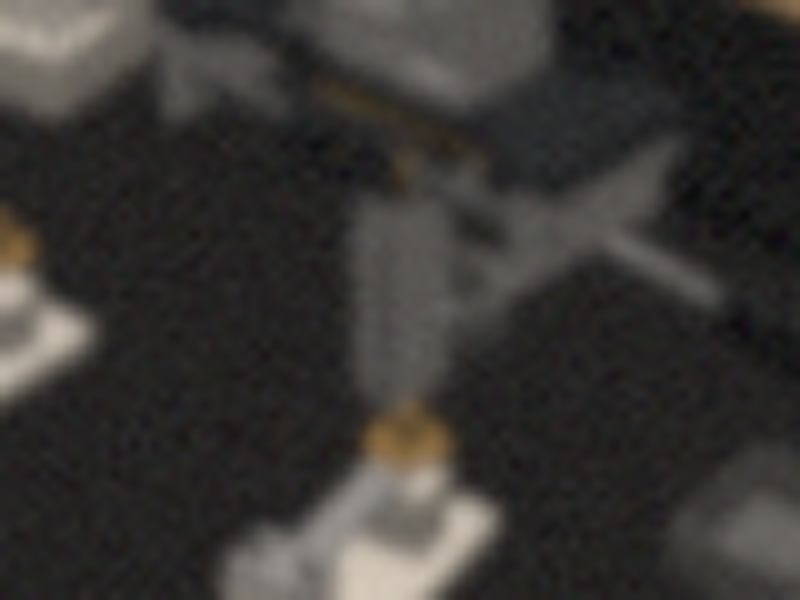

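jog_arm --deltas "0 0 2 0 0; 0 0 3 0 0; 0 0 4 0 0; 0 0 5 0 0; 0 0 6 0 0; 0 0 6 0 0; 0 0 6 0 0; 0 0 6 0 0; 0 0 6 0 0; 0 0 6 0 0"

```text
clock: 12.75
eef_pos: [549.6, -80.6, 75.8]
eef_rot: [-3.142, 0.0, -3.141]
wrist_force: [1.2, 0.6, 2.1]
finger_gap: 0.6
```

jog_arm --deltas "0 0 0.5 0 0; 0 0 1 0 0; 0 0 1.5 0 0; 0 0 2 0 0; 0 0 2 0 0; 0 0 2 0 0; 0 0 2 0 0; 0 0 2 0 0; 0 0 2 0 0; 0 0 2 0 0"

```text
clock: 14.0
eef_pos: [549.6, -80.6, 73.8]
eef_rot: [-3.142, 0.0, -3.141]
wrist_force: [1.6, 0.7, 1.6]
finger_gap: 0.6
```

jog_arm --deltas "0 0 0.5 0 0; 0 0 1 0 0; 0 0 1.5 0 0; 0 0 2 0 0; 0 0 2.5 0 0; 0 0 3 0 0; 0 0 3 0 0; 0 0 3 0 0; 0 0 3 0 0; 0 0 3 0 0"

```text
clock: 15.25
eef_pos: [549.5, -80.6, 70.7]
eef_rot: [-3.142, -0.0, -3.141]
wrist_force: [3.3, 1.1, 5.0]
finger_gap: 0.1
```

jog_arm --deltas "0 0 0.5 0 0; 0 0 1 0 0; 0 0 1.5 0 0; 0 0 1.5 0 0; 0 0 1.5 0 0; 0 0 1.5 0 0; 0 0 1.5 0 0; 0 0 1.5 0 0; 0 0 1.5 0 0; 0 0 1.5 0 0"

```text
clock: 16.5
eef_pos: [549.7, -80.5, 69.3]
eef_rot: [3.142, 0.0, -3.141]
wrist_force: [4.3, 1.5, 5.8]
finger_gap: 0.5
```

jog_arm --deltas "0 0 0.5 0 0; 0 0 1 0 0; 0 0 1 0 0; 0 0 1 0 0; 0 0 1 0 0; 0 0 1 0 0; 0 0 1 0 0; 0 0 1 0 0; 0 0 1 0 0; 0 0 1 0 0"

```text
clock: 17.75
eef_pos: [549.8, -80.5, 68.5]
eef_rot: [-3.142, 0.001, -3.141]
wrist_force: [3.9, 1.0, 6.0]
finger_gap: 0.3
```

jog_arm --deltas "0 0 0.5 0 0; 0 0 1 0 0; 0 0 1 0 0; 0 0 1 0 0; 0 0 1 0 0; 0 0 1 0 0; 0 0 1 0 0; 0 0 1 0 0; 0 0 1 0 0; 0 0 1 0 0"

```text
clock: 19.0
eef_pos: [550.0, -80.6, 68.1]
eef_rot: [-3.141, 0.001, -3.141]
wrist_force: [2.4, 2.0, 13.5]
finger_gap: 0.3
```

jog_arm --deltas "0 0 -10 0 0; 0 0 -25 0 0; -5 -20 -35 0 0; -15 -55 -35 0 0; -25 -90 -35 0 0; -35 -125 -35 0 0; -43 -159 -35 0 0; -43 -159 -30 0 0; -43 -159 -22 0 0; -43 -159 -16 0 0"

```text
clock: 20.25
eef_pos: [592.3, -238.8, 82.6]
eef_rot: [3.141, -0.001, -3.141]
wrist_force: [0.7, 0.4, 0.3]
finger_gap: 0.8
```

```bash
python3 snap.py side s4 275 185 80 60; python3 go.py 593 -239.5 72
```

```text
delta [-0.9 -0.8  9.9] twist 0 pos [ 592.12 -238.69   81.88] [ 3.141e+00 -2.000e-03 -3.140e+00] F [-0.58  1.21 -1.  ] gap 0.5 t 20.3 j [-0.44  0.63  1.38 -0.    1.14 -2.01]
```

View pics/s4.png

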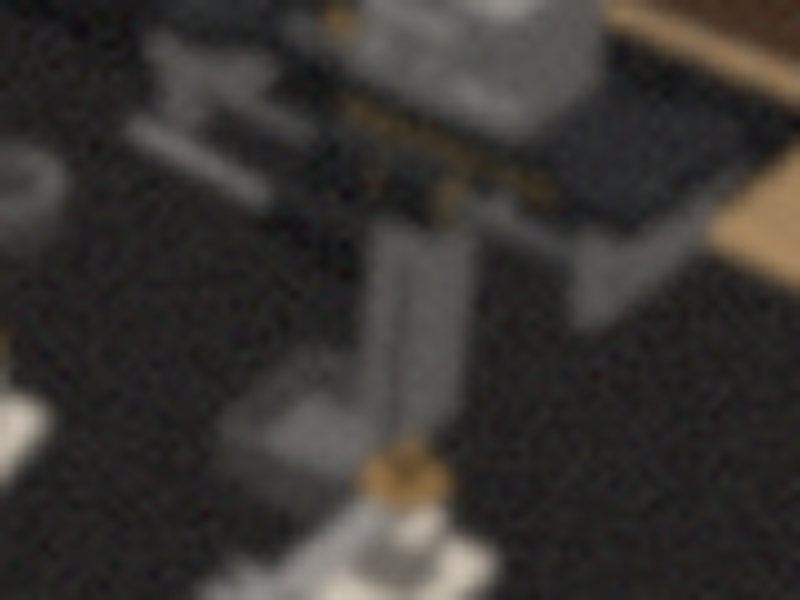

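jog_arm --deltas "0 0 2 0 0; 0 0 4 0 0; 0 0 6 0 0; 0 0 7 0 0; 0 0 8 0 0; 0 0 9 0 0; 0 0 10 0 0; 0 0 10 0 0; 0 0 10 0 0; 0 0 10 0 0"

```text
clock: 21.55
eef_pos: [592.6, -239.6, 73.3]
eef_rot: [-3.142, 0.0, -3.141]
wrist_force: [1.2, 0.1, 1.2]
finger_gap: 0.7
```

jog_arm --deltas "0 0 0.5 0 0; 0 0 1 0 0; 0 0 1.5 0 0; 0 0 2 0 0; 0 0 2.5 0 0; 0 0 3 0 0; 0 0 3 0 0; 0 0 3 0 0; 0 0 3 0 0; 0 0 3 0 0"

```text
clock: 22.8
eef_pos: [592.6, -239.5, 70.3]
eef_rot: [-3.142, 0.0, -3.141]
wrist_force: [2.9, 0.4, 2.8]
finger_gap: 0.8
```

jog_arm --deltas "0 0 0.5 0 0; 0 0 1 0 0; 0 0 1.5 0 0; 0 0 1.5 0 0; 0 0 1.5 0 0; 0 0 1.5 0 0; 0 0 1.5 0 0; 0 0 1.5 0 0; 0 0 1.5 0 0; 0 0 1.5 0 0"

```text
clock: 24.05
eef_pos: [592.6, -239.5, 68.7]
eef_rot: [-3.142, -0.0, -3.141]
wrist_force: [3.0, -0.4, 2.5]
finger_gap: 0.2
```

jog_arm --deltas "0 0 0.5 0 0; 0 0 1 0 0; 0 0 1 0 0; 0 0 1 0 0; 0 0 1 0 0; 0 0 1 0 0; 0 0 1 0 0; 0 0 1 0 0; 0 0 1 0 0; 0 0 1 0 0"

```text
clock: 25.3
eef_pos: [592.6, -239.5, 67.8]
eef_rot: [-3.142, 0.0, -3.141]
wrist_force: [3.0, 0.4, 3.4]
finger_gap: 0.4
```

jog_arm --deltas "0 0 0.5 0 0; 0 0 1 0 0; 0 0 1 0 0; 0 0 1 0 0; 0 0 1 0 0; 0 0 1 0 0; 0 0 1 0 0; 0 0 1 0 0; 0 0 1 0 0; 0 0 1 0 0"

```text
clock: 26.55
eef_pos: [592.7, -239.6, 67.0]
eef_rot: [-3.141, 0.0, -3.141]
wrist_force: [1.8, 0.4, 5.3]
finger_gap: 0.4
```

jog_arm --deltas "0 0 0.5 0 0; 0 0 1 0 0; 0 0 1 0 0; 0 0 1 0 0; 0 0 1 0 0; 0 0 1 0 0; 0 0 1 0 0; 0 0 1 0 0; 0 0 1 0 0; 0 0 1 0 0"

```text
clock: 27.8
eef_pos: [592.8, -239.7, 66.7]
eef_rot: [-3.141, 0.001, -3.141]
wrist_force: [-0.1, 0.9, 10.7]
finger_gap: 0.2
```

jog_arm --deltas "0 0 -5 0 0; 0 0 -12 0 0; 0 0 -18 0 0; 0 0 -18 0 20; 0 0 -18 0 36; 0 0 -18 0 36; 0 0 -18 0 36; 0 0 -12 0 36; 0 0 -6 0 36; 0 0 -3.5 0 36" --squeeze 3

```text
clock: 29.05
eef_pos: [592.3, -239.4, 68.5]
eef_rot: [3.141, -0.001, -3.141]
wrist_force: [-0.1, -0.6, 0.4]
finger_gap: 36.3
```

jog_arm --deltas "0 0 0 0 30; 0 0 0 0 25; 0 0 0 0 20; 0 0 0 0 16; 0 0 0 0 14; 0 0 0 0 12; 0 0 0 0 10; 0 0 0 0 8; 0 0 0 0 8; 0 0 0 0 8"

```text
clock: 30.3
eef_pos: [592.6, -240.0, 69.3]
eef_rot: [-3.141, 0.0, -3.142]
wrist_force: [-0.2, -5.4, -0.4]
finger_gap: 11.2
```

```bash
python3 go.py 592.6 -239.5 68
```

```text
delta [-0.   0.5  1.3] twist 0 pos [ 592.6  -239.97   69.33] [-3.141  0.    -3.142] F [-0.23 -5.44 -0.35] gap 11.2 t 30.3 j [-0.44  0.64  1.38 -0.    1.11 -2.01]
```

jog_arm --deltas "0 0 0 0 25; 0 0 0 0 36; 0 0 -8 0.05 40; 0 0 -18 0.2 40; 0 0 -20 0.36 40; 0 0 -20 0.54 40; 0 0 -20 0.72 40; 0 0 -20 0.90 40; 0 0 -20 1.08 40; 0 0 -20 1.26 40"

```text
clock: 31.55
eef_pos: [592.6, -239.2, 89.2]
eef_rot: [-3.142, -0.001, 1.876]
wrist_force: [-0.3, 0.7, -0.3]
finger_gap: 40.0
```

jog_arm --deltas "0 0 0 0.17 40; 0 0 0 0.311 40; 0 0 5 0.311 40; 0 0 12 0.311 40; 0 0 17 0.311 40; 0 0 20 0.311 30; 0 0 20 0.311 24; 0 0 20 0.311 18; 0 0 20 0.311 12; 0 0 20 0.311 8"

```text
clock: 32.8
eef_pos: [593.2, -239.6, 69.6]
eef_rot: [3.14, 0.0, 1.571]
wrist_force: [4.1, 0.7, -1.0]
finger_gap: 11.2
```

jog_arm --deltas "0 0 0 0 8; 0 0 0 0 8; 0 0 0 0 8; 0 0 0 0 8; 0 0 0 0 8; 0 0 0 0 8; 0 0 0 0 8; 0 0 0 0 8; 0 0 0 0 8; 0 0 0 0 8"

```text
clock: 34.05
eef_pos: [593.1, -239.6, 69.5]
eef_rot: [3.14, 0.0, 1.571]
wrist_force: [5.1, 0.9, -1.5]
finger_gap: 11.4
```

```bash
python3 go.py 592.6 -239.5 68
```

```text
delta [ 0.1 -0.5  1.5] twist 0 pos [ 593.12 -239.56   69.53] [3.14  0.    1.571] F [ 5.12  0.86 -1.51] gap 11.4 t 34.05 j [-0.44  0.64  1.38  0.    1.11 -0.44]
```

jog_arm --deltas "0 0 0 0 25; 0 0 -10 0 40; 10 -2 -30 0 60; 55 -12 -40 0 94; 115 -26 -40 0 94; 175 -40 -40 0 94; 235 -54 -40 0 94; 295 -68 -40 0 94; 350 -81 -40 0 94; 405 -93 -40 0 94"

```text
clock: 35.3
eef_pos: [498.8, 167.7, 111.0]
eef_rot: [3.14, -0.0, 1.571]
wrist_force: [0.9, -0.6, -0.3]
finger_gap: 94.0
```

```bash
python3 go.py 473.5 278.5 100 1.5708
```

```text
delta [110.8 -25.3  11. ] twist 0.0 pos [498.83 167.66 110.96] [ 3.14  -0.     1.571] F [ 0.87 -0.56 -0.32] gap 94.0 t 35.3 j [ 0.25  0.36  1.71 -0.    1.07  0.25]
```

jog_arm --deltas "40 -10 0 0 94; 80 -18 0 0 94; 112 -26 0 0 94; 112 -26 5 0 94; 112 -26 20 0 94; 112 -26 35 0 94; 112 -26 50 0 94; 112 -26 50 0 94; 112 -26 50 0 94; 112 -26 50 0 94"

```text
clock: 36.55
eef_pos: [473.9, 277.6, 59.8]
eef_rot: [3.141, -0.0, 1.571]
wrist_force: [-0.3, -1.0, -0.5]
finger_gap: 93.5
```

```bash
python3 snap.py side s5 150 140 100 75; python3 go.py 473.5 278.5 24 1.5708
```

```text
delta [ 0.9 -0.4 35.7] twist 0.0 pos [473.83 277.59  59.75] [ 3.141 -0.     1.571] F [-0.72 -0.32  0.59] gap 94.0 t 36.6 j [ 0.46  0.48  1.67 -0.    0.99  0.46]
```

View pics/s5.png

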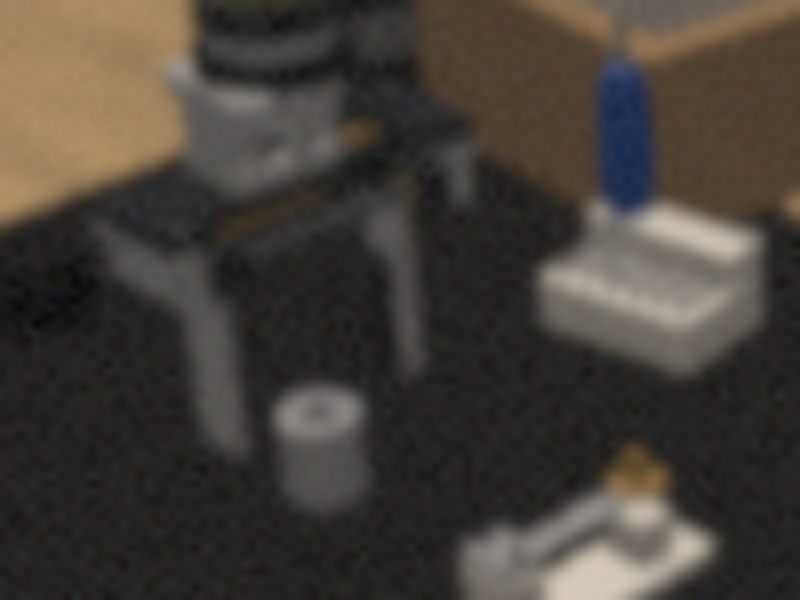

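jog_arm --deltas "1 0 15 0 94; 1 0 28 0 94; 1 0 35.5 0 90; 1 0 35.5 0 75; 1 0 35.5 0 60; 1 0 35.5 0 50; 1 0 35.5 0 40; 1 0 35.5 0 38; 1 0 35.5 0 38; 1 0 35.5 0 38" --squeeze 8

```text
clock: 37.85
eef_pos: [473.7, 278.5, 23.9]
eef_rot: [3.141, -0.0, 1.571]
wrist_force: [0.8, -0.5, 2.1]
finger_gap: 42.0
```

jog_arm --deltas "0 0 0 0 60; 0 0 0 0 80; 0 0 0 -0.1 94; 0 0 0 -0.28 94; 0 0 0 -0.46 94; 0 0 0 -0.64 94; 0 0 0 -0.82 94; 0 0 0 -1.0 94; 0 0 0 -1.18 94; 0 0 0 -1.36 94"

```text
clock: 39.1
eef_pos: [473.5, 278.5, 23.7]
eef_rot: [-3.141, -0.0, 2.937]
wrist_force: [-0.4, -1.1, -0.3]
finger_gap: 93.8
```

jog_arm --deltas "0 0 0 -0.14 80; 0 0 0 -0.211 65; 0 0 0 -0.211 55; 0 0 0 -0.211 48; 0 0 0 -0.211 42; 0 0 0 -0.211 38; 0 0 0 -0.211 38; 0 0 0 -0.211 38; 0 0 0 -0.211 38; 0 0 0 -0.211 38" --squeeze 15

```text
clock: 40.35
eef_pos: [473.6, 278.4, 23.7]
eef_rot: [-3.142, -0.0, -3.141]
wrist_force: [-0.2, 0.1, -0.2]
finger_gap: 42.0
```

```bash
python3 go.py 593.3 -240.2 130
```

```text
delta [-119.6 -518.6 -106.2] twist 0 pos [473.58 278.42  23.73] [-3.142 -0.    -3.141] F [-0.21  0.06 -0.25] gap 42.0 t 40.35 j [ 0.46  0.54  1.69 -0.    0.92 -1.11]
```

jog_arm --deltas "0 0 -10 0 38; 0 0 -35 0 38; 0 0 -65 0 38; -5 -20 -95 0 38; -15 -60 -95 0 38; -26 -110 -95 0 38; -38 -160 -95 0 38; -49 -210 -95 0 38; -61 -260 -95 0 38; -72 -310 -95 0 38" --squeeze 25

```text
clock: 41.6
eef_pos: [545.8, -33.2, 119.3]
eef_rot: [3.142, 0.0, -3.141]
wrist_force: [0.9, -0.1, -3.4]
finger_gap: 41.8
```

jog_arm --deltas "-11 -48 0 0 38; -23 -96 0 0 38; -34 -140 0 0 38; -42 -175 0 0 38; -46 -197 0 0 38; -48 -208 0 0 38; -48 -208 0 0 38; -48 -208 5 0 38; -48 -208 10 0 38; -48 -208 10 0 38"

```text
clock: 42.85
eef_pos: [593.5, -238.9, 108.2]
eef_rot: [3.141, -0.001, -3.141]
wrist_force: [-0.2, 0.1, -3.7]
finger_gap: 41.5
```

```bash
python3 snap.py side s6 260 165 100 75; python3 go.py 593.3 -240.2 92
```

```text
delta [ 0.3 -1.1 16.5] twist 0 pos [ 593.64 -239.1   108.52] [ 3.141 -0.    -3.141] F [ 0.1   0.65 -3.76] gap 42.2 t 42.9 j [-0.44  0.6   1.36 -0.    1.19 -2.01]
```

View pics/s6.png

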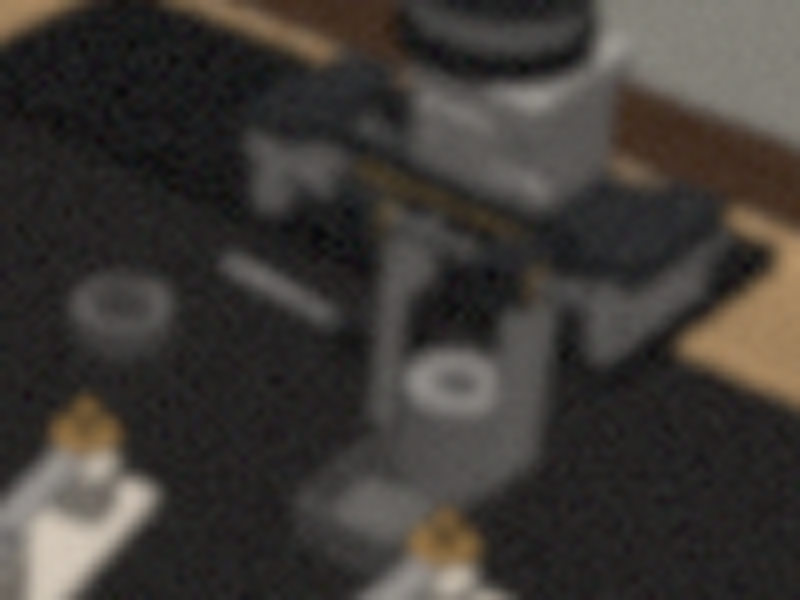

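jog_arm --deltas "0.4 -0.5 5 0 38; 0.4 -0.5 10 0 38; 0.4 -0.5 14 0 38; 0.4 -0.5 17 0 38; 0.4 -0.5 17 0 38; 0.4 -0.5 17 0 38; 0.4 -0.5 17 0 38; 0.4 -0.5 17 0 38; 0.4 -0.5 17 0 38; 0.4 -0.5 17 0 38"

```text
clock: 44.15
eef_pos: [593.3, -240.0, 91.8]
eef_rot: [3.142, 0.0, -3.141]
wrist_force: [0.1, -0.3, -2.9]
finger_gap: 42.1
```

```bash
python3 go.py 593.3 -240.2 80
```

```text
delta [-0.  -0.2 11.8] twist 0 pos [ 593.3  -240.02   91.78] [ 3.142  0.    -3.141] F [ 0.07 -0.35 -2.94] gap 42.1 t 44.15 j [-0.44  0.62  1.37  0.    1.15 -2.01]
```

jog_arm --deltas "0 0 2 0 38; 0 0 4 0 38; 0 0 6 0 38; 0 0 8 0 38; 0 0 10 0 38; 0 0 12 0 38; 0 0 14 0 38; 0 0 15 0 38; 0 0 15 0 38; 0 0 15 0 38"

```text
clock: 45.4
eef_pos: [593.3, -240.1, 76.9]
eef_rot: [-3.142, 0.0, -3.141]
wrist_force: [0.4, -0.8, -3.3]
finger_gap: 42.0
```

```bash
python3 snap.py side s7 275 185 80 60; python3 go.py 593.3 -240.2 72
```

```text
delta [ 0.  -0.2  4.8] twist 0 pos [ 593.31 -240.04   76.83] [-3.142  0.    -3.141] F [ 1.01  0.12 -4.16] gap 42.0 t 45.45 j [-0.44  0.64  1.38  0.    1.13 -2.01]
```

View pics/s7.png

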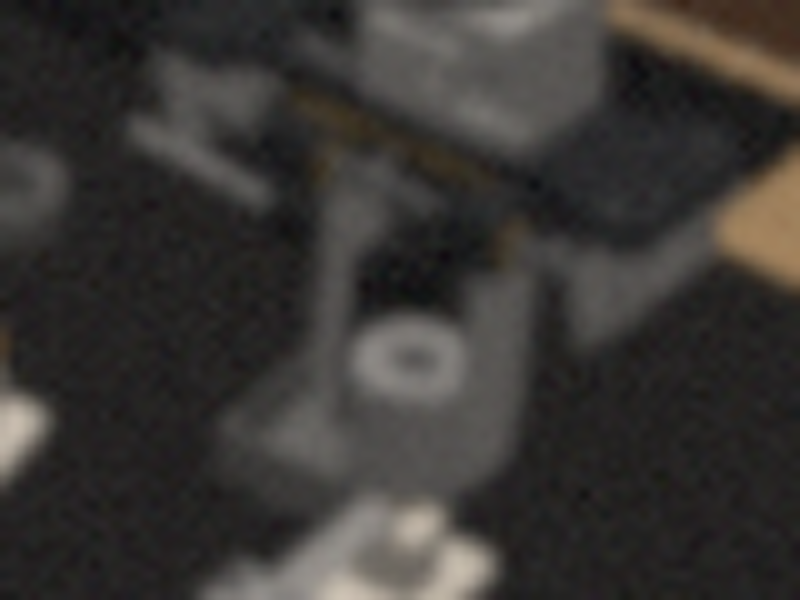

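jog_arm --deltas "0 0 2 0 38; 0 0 4 0 38; 0 0 6 0 38; 0 0 8 0 38; 0 0 10 0 38; 0 0 12 0 38; 0 0 13 0 38; 0 0 13 0 38; 0 0 13 0 38; 0 0 13 0 38"

```text
clock: 46.7
eef_pos: [593.4, -240.0, 64.0]
eef_rot: [-3.141, 0.0, -3.141]
wrist_force: [-1.4, 0.2, 3.8]
finger_gap: 42.2
```

jog_arm --deltas "0 0 -0.5 0 40; 0 0 -0.5 0 43; 0 0 -0.5 0 45; 0 0 -0.5 0 50; 0 0 -0.5 0 58; 0 0 -0.5 0 66; 0 0 -0.5 0 74; 0 0 -0.5 0 80; 0 0 -0.5 0 80; 0 0 -0.5 0 80" --squeeze 10

```text
clock: 47.95
eef_pos: [593.3, -240.0, 64.2]
eef_rot: [3.142, 0.0, -3.141]
wrist_force: [0.1, 0.3, -0.2]
finger_gap: 79.9
```

jog_arm --deltas "0 0 -5 0 80; 0 0 -15 0 80; 0 0 -30 0 80; 0 0 -50 0 80; 0 0 -75 0 80; 0 0 -110 0 80; 40 0 -140 0 80; 90 0 -150 0 80; 140 0 -150 0 80; 190 0 -150 0 80"

```text
clock: 49.2
eef_pos: [401.8, -239.9, 215.6]
eef_rot: [-3.14, 0.002, -3.141]
wrist_force: [0.3, -1.1, 0.7]
finger_gap: 80.3
```

```bash
python3 snap.py side s8 275 185 80 60; python3 snap.py top t8 300 150 100 75; python3 go.py 593.3 -240.2 72
python3 - <<'E'
from h import *
f=np.load("s8.npz");X=pts("side",f['d']);q=X[195:250,295:340]
s=np.hypot(q[...,0]-593,q[...,1]+240)<25
z=q[s][:,2];print(np.percentile(z,[50,80,90,95,98]).round(1))
f=np.load("t8.npz");X=pts("top",f['d']);q=X.reshape(-1,3);s=(np.hypot(q[:,0]-593,q[:,1]+240)<30)&(q[:,2]>75)
print(q[s].mean(0).round(1),((q[s].min(0)+q[s].max(0))/2).round(1),np.median(q[s][:,2]),s.sum())
E
```

```text
delta [-192.8    0.2  144. ] twist 0 pos [ 400.41 -239.96  215.81] [-3.141e+00  1.000e-03  3.140e+00] F [0.39 0.71 0.36] gap 80.1 t 49.3 j [-0.62  0.12  1.75 -0.    1.27 -2.19]
[57.8 80.5 83.6 84.6 85.9]
[ 597.3 -237.8   82.9] [ 598.2 -238.    82.1] 83.1151237962706 152
```

View pics/s8.png

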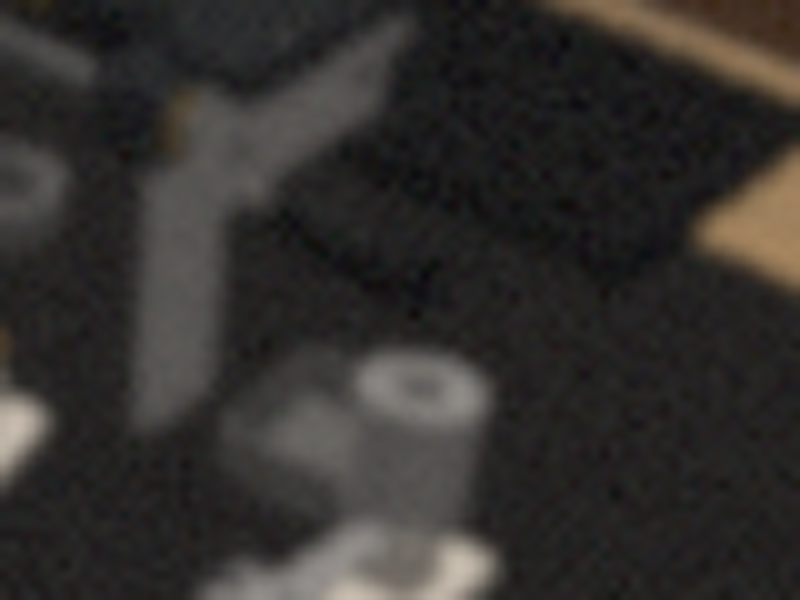

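View pics/t8.png

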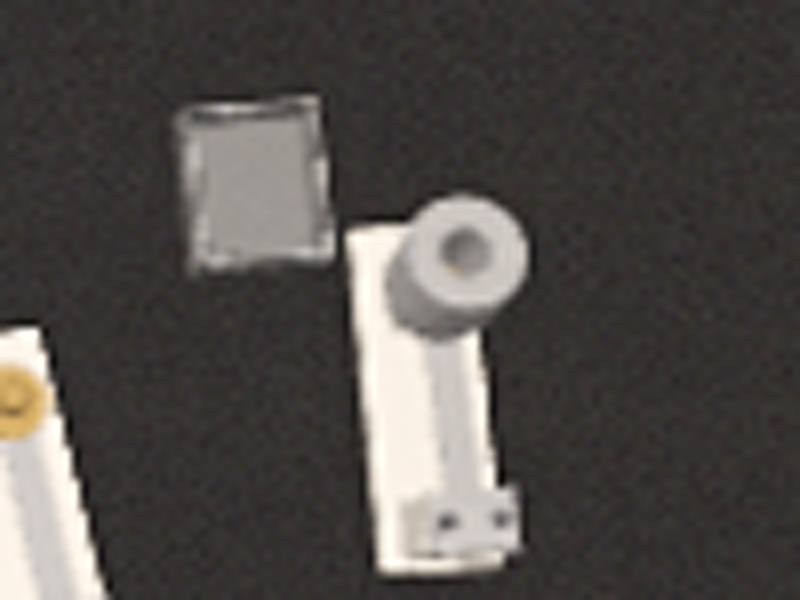

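```bash
python3 - <<'E'
from h import *
a=np.load("top0.npz")['p'].astype(int)
p,d=optics.camera("top");np.savez("t9.npz",p=p,d=d)
X=pts("top",d).reshape(-1,3);s=(np.hypot(X[:,0]-593,X[:,1]+240)<30)&(X[:,2]>75)
print(X[s].mean(0).round(1),np.median(X[s][:,2]).round(1))
q=X[s];n=np.linalg.lstsq(np.c_[q[:,:2],np.ones(len(q))],q[:,2],rcond=None)[0];print("top slope",n[:2].round(3))
df=(abs(a-p).max(2)>60).astype(np.uint8)
k,l,st,c=cv2.connectedComponentsWithStats(df)
print([ (st[i].tolist()) for i in range(1,k) if st[i,4]>5])
from cell import manip;s=manip.read_state();print(s['clock'],s['wrist_force'].round(2),abs(s['qd']).max().round(3))
S0=np.load("side0.npz")['p'];S8=np.load("s8.npz")['p']
m=np.hstack([np.vstack([cv2.resize(S[190:222,205:245],(400,300),interpolation=cv2.INTER_CUBIC),cv2.resize(S[208:240,250:290],(400,300),interpolation=cv2.INTER_CUBIC)]) for S in(S0,S8)])
cv2.imwrite("pics/pins.png",m[:,:,::-1])
E
```

```text
[ 597.2 -237.9   82.7] 82.9
top slope [-0.1   -0.036]
[[348, 174, 18, 19, 203], [169, 218, 15, 15, 158], [375, 225, 80, 88, 1785], [418, 227, 52, 107, 1702], [372, 242, 13, 2, 20], [367, 262, 9, 3, 19], [311, 299, 116, 85, 5280], [0, 316, 61, 68, 2716], [69, 343, 7, 7, 17], [65, 349, 4, 5, 7], [332, 360, 4, 4, 9], [406, 360, 5, 3, 6], [183, 366, 66, 18, 837]]
49.35 [0.53 0.2  0.3 ] 0.061
```

View pics/pins.png

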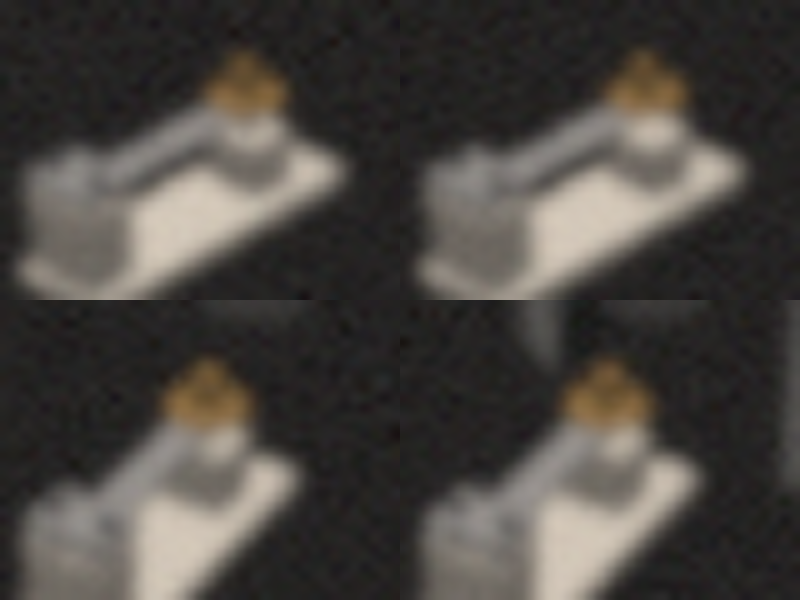

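```bash
python3 -c "
from cell import workorder
print(workorder.sign_off())"
```

```text
the job is handed in; nothing more can be done
None
```

I pressed all three springs to their stops and set the ring weight on the weakest one. That is the stand next to the tray, with its tip at about (593, -240). I handed the job in at about 49 s of the 72 s allowed; it returned no verdict.

| Stand (tip x, y in mm) | Stiffness | Stop reached after | Force at the stop |
|---|---|---|---|
| (535, 114) | about 0.75 N/mm | 11 mm | about 8 N |
| (550, -80) | about 0.7 N/mm | 8.7 mm | about 6 N |
| (593, -240), weakest | about 0.35 N/mm | 10 mm | about 3.4 N |

- **Load:** the highest force I read on any stand, sideways part included, was about 14 N, under the 20 N limit. Forces were only read at the end of each move, so a brief peak in between could have been missed.
- **Weight:** it is released. Its top is at about 83 mm, so its underside is near 38 mm and the stud top near 52 mm, below the 55 mm limit. It leans about 0.1 rad along with the bent spring, within the 0.25 rad limit.
- **Other items:** comparing the top views before and after showed changes only where the arm and the weight had been, so nothing else on the desk appears to have moved. The gripper stands clear.
- **Less certain:**
  - The top camera puts the weight's top about 4 mm further out in x and 2 mm in y than the stud I located by touch. The lean explains most of that.
  - The witness pins are too small to see clearly. That they went down I judged from the force rise at each stop; the side picture fits this for the stand at (535, 114).

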